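# Set an unmarked speed selector by counting clicks, then start

### The job

Set the rotary tool's control box to its fourth speed. The selector lever on it is unmarked, so ease it all the way anticlockwise (seen from above) to its end stop, leaning on the stop only gently, then turn it clockwise exactly four clicks, counting from the stop position as zero, and leave it resting in the fourth click. Only then press the start button fully down and let it come up again, leaving the things round the box where they are.

Things in the scene. Friction and masses are not known exactly. Their poses are not given: they have to be found in the camera images.
- control_box: Low grey box with a bare aluminium top, 130 x 215 x 45 mm (x, y, z), fixed to the bench. Origin: centre of its underside; z up, x to its far long side. The selector's vertical axis passes through (0, -45 mm) of this frame, the start button's through (0, +62 mm).
- lever: The unmarked selector lever: black, 13 mm wide, low round hub 34 mm across (origin: on the hub's axis), its arm along its own -x. Each click holds it: turning out resists, to about 4 N at the post (up to 3 N more from friction in a firm grip), fades half way to the next click, then pulls it on into that; let go, it springs into the nearest. Where the end stops lie differs each time and is not visible.
- lever_post (a point): Point on the upright round bare-steel post at the lever's free end: 12 mm diameter, 45 mm from the selector's axis. Only the post stands higher than 60 mm above the bench; this point is at 88 mm, the post's top at 103 mm. Round and free to be pushed or gripped from above at any angle.
- drum (a joint): Switch drum hidden in the box, worm-geared to the lever: 0 rad at the lever's anticlockwise end stop (click zero), 0.0005 rad more per click clockwise, 0.002 at the fourth, 0.0035 at the seventh, which is the other end stop, some 210 degrees of lever away. So small that its reading is lost in the noise. The lever starts in any click but zero.
- spindle (a joint): Wind-up of the sprung spindle under the lever = torque on the switch: 0 rad unloaded, positive when loaded clockwise, 6 N m per rad. Against an end stop the force at the post grows without fading, 3 N per mm; 0.075 rad is 10 N at the post; 0.15 rad, 20 N, overloads the switch. Not visible; reading noise about 0.01 rad.
- start_button (a joint): Travel of the start button in m: 0 up, 0.006 fully down; a spring of about 4 N when fully down brings it up again.
- start_button_top (a point): Centre of the top of the round grey start button, 26 mm in diameter, pressed straight down.
- jar: Bystander: loose paint jar with a wide white cap, 43 mm in diameter, 55 mm high, beside the selector end of the box. Origin: centre of its underside.
- cup: Bystander: loose grey plastic cup, 45 mm wide and high, behind the box. Origin: centre of its underside.
- bottle: Bystander: loose small paint bottle with a black cap, 34 mm in diameter, 70 mm high, behind the box. Origin: centre of its underside.

How it is judged:
On the way, in this order (a step that is already met when the one before it is completed fails the run):
1. the lever is at its anticlockwise end stop (within about 3.5 degrees) (value of joint drum below 6e-05 rad), for 0.2 s.
2. the lever is in the fourth click (within 6 degrees) (value of joint drum between 0.0019 and 0.0021 rad), for 0.3 s.
3. the start button is pressed down with the lever in the fourth click (all of step 2 and value of joint start_button above 0.0045 m), for 0.04 s.
At the end, for the whole second after the job is handed in: The lever rests in the fourth click from the stop (within 6 degrees), the start button is up again, and the jar, cup and bottle stand within 20 mm of where they stood (all of step 2 and value of joint start_button below 0.001 m and distance of each of jar, cup, bottle from where it was at the start of the episode below 0.02 m); the robot touches nothing.
It fails at once if the switch is overloaded: over 20 N at the post either way (value of joint spindle below -0.15 rad or value of joint spindle above 0.15 rad).
It fails at once if the start button is pressed while the lever is not in the fourth click (value of joint start_button above 0.004 m and not (value of joint drum between 0.0019 and 0.0021 rad)).
It fails at once if a bystander is knocked over (angle between any of jar, cup, bottle's own z axis and vertical above 0.5 rad).
It also fails if it takes over 72 s, if anything falls off the work surface, if the arm or the gripper's body presses on something with over 40 N, if the wrist force passes 120 N, or if a joint passes its speed limit or range.

### The arm

A 7-joint arm with a two-finger parallel gripper is mounted at the origin on a cart in front of the work surface, level with it; the furniture and walls round the work are solid. World frame = base frame: x ahead of the robot, y to its left, z up, the work surface at z = 0. Lengths are in m, angles in rad, forces in N, time in s.
With the tool pointing down it reaches from about 0.4 to 0.85 m from the base axis. Payload 4.4 kg.
Tool frame: the origin (TCP) lies at the very end of the fingers, on their centre line; the grasp point (between the pads) lies 19 mm behind it; x points along the fingers, z is the direction in which the jaws open and shut, and the axes are right-handed (so a half turn about x gives the same grasp; the last joint's range is limited). The gripper opens to 94 mm and grips with 3 to 60 N. Pads are 16 mm wide; open, the fingers measure 119 mm over their backs; the gripper's body (75 mm by 177 mm) begins 78 mm behind the grasp point.
Start: joints at [1.183, 0.628, 0.038, 1.517, -0.027, 0.996, -0.02], TCP at [0.206, -0.617, 0.205] pointing down, gripper open.
Joint ranges: [-3.06, 3.06], [-0.37, 2.12], [-1.25, 1.32], [0.18, 2.47], [-1.1, 4.24], [0.23, 1.98], [-2.94, 2.94]. Speed limits (rad/s): [2.57, 2.57, 3.14, 3.14, 3.14, 3.14, 3.14].

### API

Orientations are given as a unit quaternion [w, x, y, z].
In Python, from station import monitor, optics, workorder gives the robot as it stands. The module is installed in compiled form; this text tells all that it offers.
- The arm moves only by the shell command python3 -m handwheel 'ROWS'. ROWS is JSON, a list of rows, each an object of numbers: "x", "y", "z": the shift along the world's x, y, z in mm; "wx", "wy", "wz": the turn, a rotation vector about the world's x, y, z in degrees; "fingers": the gripper command: -1 is fully open, 1 is shut, values between are in proportion. In form: [{"x": .., "y": .., "z": .., "wx": .., "wy": .., "wz": .., "fingers": ..}, ...]. A call has 1 to 8 rows; each row is the pose to reach, as a shift and turn from the pose commanded when the call began; what a row does not reach only later rows make up. A row lasts 1/8 s, in which the tool goes at most 62.5 mm and 10.7 degrees, less where a joint would pass 70% of its speed; a pose out of reach is approached as far as the arm can. A call with a gripper value outside its range is refused whole. The fingers move at their own pace and stop on an object; the grip force is fixed at half the most. Time passes only in rows, so rows that repeat a pose let the fingers close. It gives the time, the measured TCP pose, the force and the opening at its end, in the units of the state.
- monitor.observe(): the state, without advancing time (a new reading comes with each control period).
- optics.capture(name): name is "side" or "top"; returns a dict with "color" (400x640x3 uint8, red, green, blue), "fx", "fy", "cx", "cy" (pixels), "k1" (the pictures are not rectified: a ray, as slopes to the right and down, at radius r is drawn at 1 + k1 r^2 times it, then the intrinsics apply), "camera_from_world" (4x4, takes a point from world to camera coordinates). Camera axes: x right, y up, looking along -z (the intrinsics and any distortion apply to the point x, -y, -z); pixel columns grow to the right and rows downward; lengths in m; the calibration is good to about 2 mm. A picture is of the moment at which its call begins. There is no depth.
- workorder.close_job(): hands the job in, once; it reports no verdict.
Trained networks look in the newest picture that a camera, given by its name, has taken for a name from the list of things; names that differ only in an ending like _2 or _b are one class to them, and where a whole thing is asked for, a point or a joint stands for the part that bears it (a point fixed in the world has none). Each returns a list of dicts, best first, with "p" (0 to 1); they miss things now and then, are a little off and sometimes report something else, mostly with a low value. They report only what shows in the picture. A call takes as long as a camera call.
- optics.outline_of(query, camera): "pixels" (400x640 bool, what is visible of it).
- optics.place_of(query, camera): "xyz" ([x, y, z] in m, in world coordinates, good to about 4 mm: a listed point, or the origin of a listed thing).
The state is a dict: "time_s": time; "joint_pos": joint angles; "joint_velocities": joint speeds; "effort": joint torques, N m; "eef_pos": TCP position; "orientation": TCP orientation; "force": force on the tool from outside, world axes, zero at the start; "torque": the same for the moment, N m; "opening": finger opening in m.
Only numpy, scipy, OpenCV 4.12 (cv2) and the standard library are available. Lean on these libraries where they do the work, as an engineer would, in place of code of your own. Each camera call takes 0.05 s, during which the arm holds its last target. There are 200 camera calls.

## Working session

There is one attempt and no reset: what is moved stays moved. The work goes in short steps, Python scripts to look and compute and a shell command to move; the robot and the scene stay as the last step left them, time stands still between calls to the robot, and variables do not carry over. Pictures are saved under pics/ and viewed, about 8 in all and at most 12, crops included, and the job is handed in when it is done.

```bash
mkdir -p pics; cat > h.py <<'E'
from station import monitor, optics, workorder
import numpy as np, cv2
def snap(cam,name=None):
    c=optics.capture(cam)
    if name: cv2.imwrite('pics/'+name,c['color'][:,:,::-1])
    return c
def proj(c,p):
    q=c['camera_from_world']@np.append(p,1.); s=np.array([q[0],-q[1]])/-q[2]
    s=s*(1+c['k1']*(s@s)); return np.array([c['fx']*s[0]+c['cx'],c['fy']*s[1]+c['cy']])
def at_z(c,u,v,z):
    d=np.array([(u-c['cx'])/c['fx'],(v-c['cy'])/c['fy']]); s=d.copy()
    for _ in range(20): s=d/(1+c['k1']*(s@s))
    M=np.linalg.inv(c['camera_from_world']); o=M[:3,3]; r=M[:3,:3]@np.array([s[0],-s[1],-1])
    return o+r*(z-o[2])/r[2]
E
python3 - <<'E'
from h import *
np.set_printoptions(precision=4,suppress=True)
for cam in('top','side'):
    c=snap(cam,cam+'0.png')
    print(cam,np.linalg.inv(c['camera_from_world'])[:3,3],c['fx'])
    for q in('control_box','lever','lever_post','start_button_top','jar','cup','bottle'):
        for r in optics.place_of(q,cam)[:2]: print(q,r['p'],np.array(r['xyz']),proj(c,r['xyz']))
s=monitor.observe();print(s)
E
```

```text
top [ 0.3519 -0.3446  0.9079] 414.58532174975295
control_box 0.57 [ 0.4449 -0.2597 -0.0014] [296.3486 232.139 ]
lever 0.67 [ 0.446  -0.3027  0.0565] [314.4401 228.244 ]
lever_post 0.68 [ 0.4846 -0.2797  0.0834] [301.9444 208.0868]
start_button_top 0.64 [ 0.4442 -0.1941  0.0651] [261.5601 230.119 ]
jar 0.76 [ 0.4698 -0.4383 -0.0036] [376.9297 218.6507]
jar 0.17 [ 0.5685 -0.3225 -0.0001] [323.2891 176.4798]
cup 0.93 [ 0.5658 -0.3216  0.0001] [322.9184 177.6417]
cup 0.39 [ 0.4461 -0.2614 -0.0023] [297.1453 231.6169]
bottle 0.81 [ 0.5774 -0.2112  0.0035] [273.8799 173.9662]
side [0.2218 0.3181 0.5193] 506.0286306381575
control_box 0.75 [ 0.4425 -0.2626  0.0021] [333.0169 274.63  ]
lever 0.64 [ 0.4483 -0.3092  0.0482] [341.0079 234.3534]
lever_post 0.62 [ 0.4858 -0.2857  0.086 ] [313.7891 216.9328]
start_button_top 0.75 [ 0.4478 -0.2002  0.0712] [314.1899 261.9466]
jar 0.79 [ 0.4694 -0.4371  0.0017] [354.3012 215.7695]
jar 0.24 [ 0.4449 -0.1981  0.0674] [315.4726 265.4218]
cup 0.81 [ 0.5668 -0.3222 -0.0001] [279.9133 237.2424]
{'time_s': 0.8, 'joint_pos': array([ 1.1832,  0.6284,  0.0385,  1.5174, -0.027 ,  0.9963, -0.02  ]), 'joint_velocities': array([-0.    , -0.0001,  0.0004, -0.0002, -0.0003, -0.0013,  0.0005]), 'effort': array([  0.0001, -54.953 ,   1.1428, -18.6934,  -0.0524,   0.0157,
         0.    ]), 'eef_pos': array([ 0.2056, -0.6166,  0.2055]), 'orientation': array([ 0.5737,  0.4134,  0.5736, -0.4134]), 'force': array([-0.0931, -0.3149,  0.8226]), 'torque': array([-0.0038, -0.043 ,  0.0168]), 'opening': 0.09383546681962456}
```

View pics/top0.png

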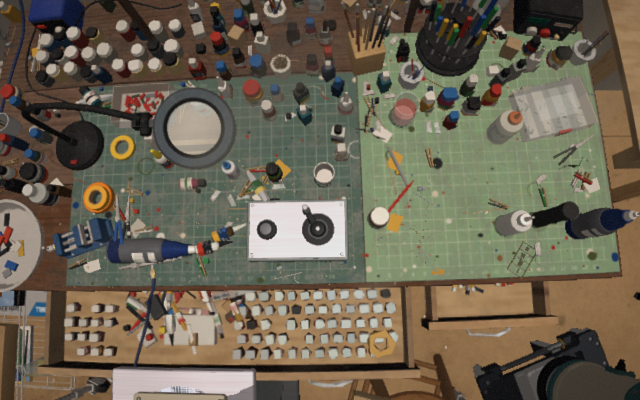

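View pics/side0.png

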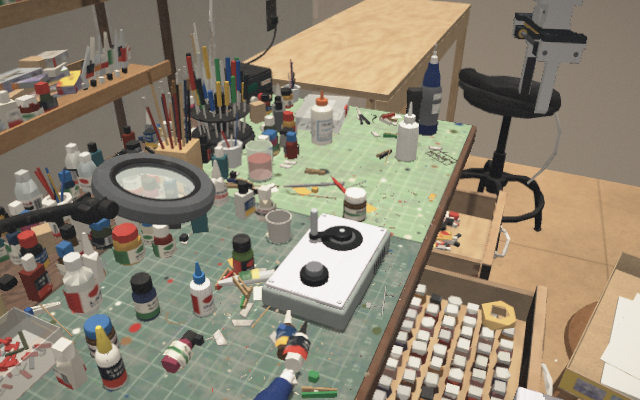

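The top view shows the box at about (297,230), the post top at (303,208), the hub at (317,229) and the button at (267,229). The jar is at (378,217), the cup at (323,173) and the bottle at (273,172). The side view agrees with this. I read the post as about 30° left of +x, as seen from the hub.

```bash
python3 - <<'E'
from h import *
from scipy.spatial.transform import Rotation as R
q=monitor.observe()['orientation'];m=R.from_quat(np.r_[q[1:],q[0]]).as_matrix();print(m)
print('jaw yaw',np.degrees(np.arctan2(m[1,2],m[0,2])))
c=optics.capture('top')
for q in('lever','lever_post','start_button_top'):
    for r in optics.outline_of(q,'top')[:1]:
        v,u=np.nonzero(r['pixels']);print(q,r['p'],len(u),u.min(),u.max(),v.min(),v.max(),u.mean(),v.mean())
g=cv2.resize(c['color'][190:270,240:360,::-1],None,fx=6,fy=6,interpolation=2);cv2.imwrite('pics/c1.png',g)
b=optics.outline_of('control_box','top')[0]['pixels']
print(cv2.minAreaRect(np.argwhere(b)[:,::-1].astype(np.float32)))
for a in [(248,203),(346,199),(248,259),(346,259)]: print(a,at_z(c,*a,.045))
print('hub',at_z(c,317,229,.055),'post top',at_z(c,306,210,.103))
E
```

```text
[[ 7.49295988e-05  9.48665119e-01  3.16282289e-01]
 [-4.54396614e-05  3.16282293e-01 -9.48665120e-01]
 [-9.99999996e-01  5.67113367e-05  6.68059271e-05]]
jaw yaw -71.56175820057607
lever 0.56 291 302 324 205 235 313.38831615120273 221.42611683848799
lever_post 0.52 329 302 325 204 236 314.06686930091183 222.75379939209728
start_button_top 0.51 124 260 272 223 234 265.8225806451613 228.51612903225808
((297.0, 229.5), (101.99998474121094, 62.99999237060547), -0.0)
(248, 203) [ 0.50531719 -0.16127493  0.045     ]
(346, 199) [ 0.50729747 -0.37024436  0.045     ]
(248, 259) [ 0.38654197 -0.16171259  0.045     ]
(346, 259) [ 0.38166279 -0.36580422  0.045     ]
hub [ 0.44444467 -0.30788638  0.055     ] post top [ 0.47738659 -0.2891783   0.103     ]
```

View pics/c1.png

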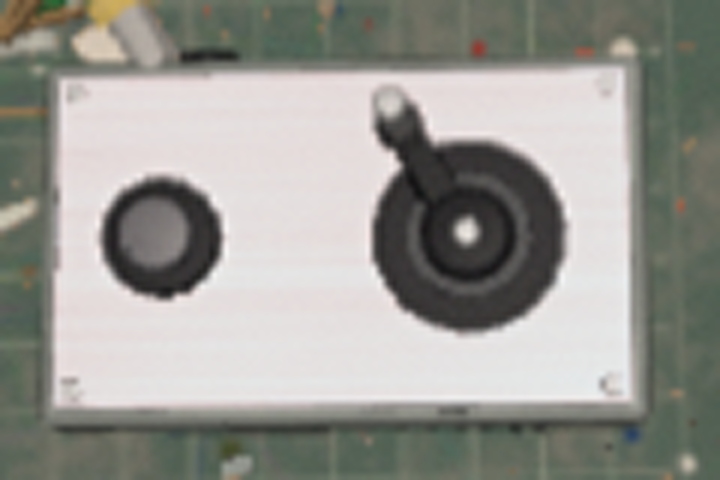

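```bash
python3 -m handwheel '[{"x":40,"y":47,"z":5},{"x":80,"y":95,"z":5},{"x":120,"y":142,"z":5},{"x":160,"y":190,"z":5},{"x":200,"y":238,"z":5},{"x":240,"y":286,"z":5},{"x":279,"y":332,"z":0},{"x":279,"y":332,"z":-30}]'; python3 - <<'E'
from h import *
s=monitor.observe();print(s['joint_pos'],s['eef_pos'],s['force'],s['orientation'])
c=snap('top');print(proj(c,[.485,-.285,.103]))
g=c['color'][150:280,220:400,::-1];cv2.imwrite('pics/c2.png',cv2.resize(g,None,fx=4,fy=4))
E
```

```text
[ 1.18319083  0.62841043  0.03849439  1.51741082 -0.02698519  0.99629583
 -0.02000892] [ 0.20560949 -0.61663194  0.20546809] [-1.01036773  0.47917427  0.41527599] [ 0.57364525  0.41345203  0.57363824 -0.41343405]
[303.81280084 206.2494017 ]$[0]: bad value
```

View pics/c2.png

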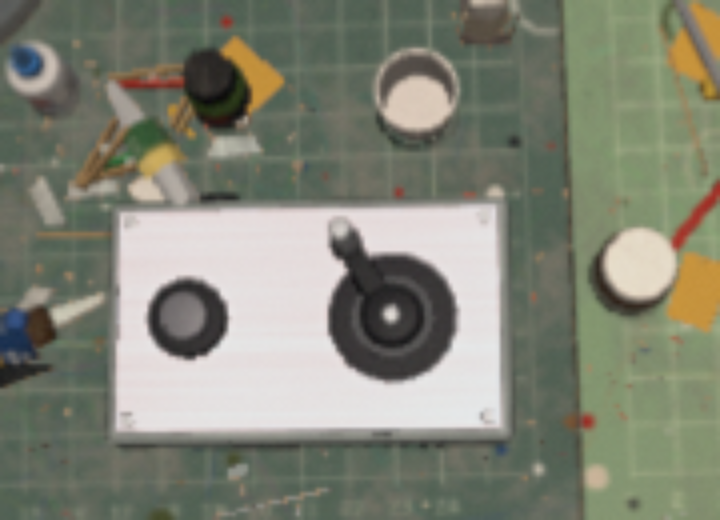

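The move was refused, so the arm hasn't moved; each row probably needs all its keys. The picture shows the post top at (305,207), within 2 px of my projected target.

```bash
python3 -m handwheel '[{"x":40,"y":47,"z":5,"wx":0,"wy":0,"wz":0,"fingers":-1},{"x":80,"y":95,"z":5,"wx":0,"wy":0,"wz":0,"fingers":-1},{"x":120,"y":142,"z":5,"wx":0,"wy":0,"wz":0,"fingers":-1},{"x":160,"y":190,"z":5,"wx":0,"wy":0,"wz":0,"fingers":-1},{"x":200,"y":238,"z":5,"wx":0,"wy":0,"wz":0,"fingers":-1},{"x":240,"y":284,"z":5,"wx":0,"wy":0,"wz":0,"fingers":-1},{"x":279,"y":330,"z":0,"wx":0,"wy":0,"wz":0,"fingers":-1},{"x":279,"y":330,"z":-30,"wx":0,"wy":0,"wz":0,"fingers":-1}]'; python3 - <<'E'
from h import *
s=monitor.observe();print(s['joint_pos'],s['eef_pos'],s['force'],s['orientation'])
c=snap('side')
g=c['color'][120:300,220:440,::-1];cv2.imwrite('pics/c3.png',cv2.resize(g,None,fx=3,fy=3))
E
```

```text
time_s: 2.1
eef_pos: [0.4906, -0.2814, 0.1768]
orientation: [0.578, 0.412, 0.574, -0.409]
force: [-1.4, -0.8, 0.6]
opening: 0.094
[ 0.46397908  0.53788728  0.01457664  1.79555295 -0.01550909  0.80239312
 -0.75177302] [ 0.49062954 -0.28143753  0.17677751] [-1.36555106 -0.84933602  0.56091017] [ 0.57756898  0.41214683  0.57383478 -0.40897765]
```

View pics/c3.png

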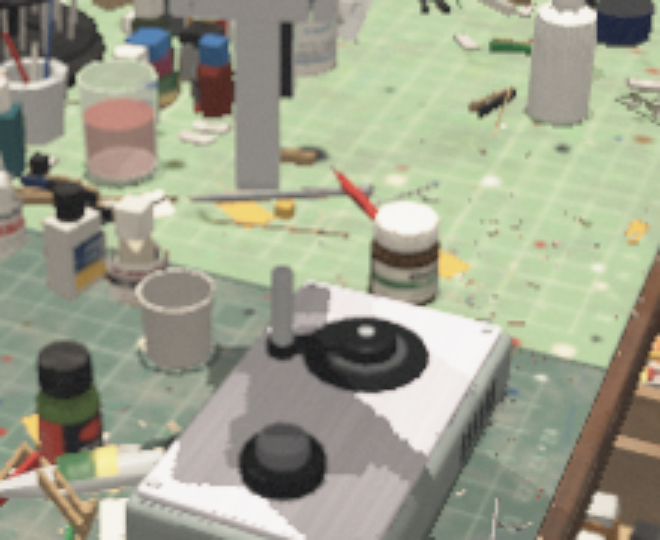

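The side view shows the post upright at crop (282,300), clear of the finger at (262,100) above it, and nothing in the way. Next I descend and close.

```bash
python3 -m handwheel '[{"x":0,"y":0,"z":-45,"wx":0,"wy":0,"wz":0,"fingers":-1},{"x":0,"y":0,"z":-90,"wx":0,"wy":0,"wz":0,"fingers":-1},{"x":0,"y":0,"z":-103,"wx":0,"wy":0,"wz":0,"fingers":-1},{"x":0,"y":0,"z":-103,"wx":0,"wy":0,"wz":0,"fingers":-1},{"x":0,"y":0,"z":-103,"wx":0,"wy":0,"wz":0,"fingers":0.3},{"x":0,"y":0,"z":-103,"wx":0,"wy":0,"wz":0,"fingers":0.3},{"x":0,"y":0,"z":-103,"wx":0,"wy":0,"wz":0,"fingers":0.5},{"x":0,"y":0,"z":-103,"wx":0,"wy":0,"wz":0,"fingers":0.5}]'; python3 - <<'E'
from h import *
s=monitor.observe();print(s['joint_pos'],s['eef_pos'],s['force'],s['opening'])
c=snap('top')
g=c['color'][150:280,220:400,::-1];cv2.imwrite('pics/c4.png',cv2.resize(g,None,fx=4,fy=4))
print(optics.place_of('lever_post','top'),optics.place_of('lever','top'))
c=snap('side')
print(optics.place_of('lever_post','side'),proj(c,[.4846,-.2866,.103]))
E
```

```text
time_s: 3.15
eef_pos: [0.4848, -0.2867, 0.0729]
orientation: [0.574, 0.413, 0.573, -0.413]
force: [0.0, -0.6, 1.7]
opening: 0.0573
[ 0.47565498  0.68569476  0.01328373  1.87970781 -0.01550363  0.57554688
 -0.75000571] [ 0.4848326  -0.28671996  0.07292071] [ 0.00310794 -0.64026999  1.65580949] 0.05730796126941022
[{'xyz': [0.484, -0.2772, 0.0842], 'p': 0.7}] [{'xyz': [0.4478, -0.3041, 0.0488], 'p': 0.55}]
[{'xyz': [0.5644, -0.3212, 0.0021], 'p': 0.43}] [314.7368327  207.58689868]
```

```bash
python3 -m handwheel '[{"x":0,"y":0,"z":0,"wx":0,"wy":0,"wz":0,"fingers":1},{"x":0,"y":0,"z":0,"wx":0,"wy":0,"wz":0,"fingers":1},{"x":0,"y":0,"z":0,"wx":0,"wy":0,"wz":0,"fingers":1},{"x":0,"y":0,"z":0,"wx":0,"wy":0,"wz":0,"fingers":1},{"x":0,"y":0,"z":0,"wx":0,"wy":0,"wz":0,"fingers":1},{"x":0,"y":0,"z":0,"wx":0,"wy":0,"wz":0,"fingers":1},{"x":0,"y":0,"z":0,"wx":0,"wy":0,"wz":0,"fingers":1},{"x":0,"y":0,"z":0,"wx":0,"wy":0,"wz":0,"fingers":1}]'; python3 - <<'E'
from h import *
s=monitor.observe();print(s['eef_pos'],s['force'],s['torque'],s['opening'])
E
```

```text
time_s: 4.4
eef_pos: [0.4848, -0.2862, 0.0725]
orientation: [0.574, 0.414, 0.574, -0.413]
force: [0.4, 3.7, 0.3]
opening: 0.011
[ 0.48475075 -0.28624786  0.07247357] [0.38929171 3.73117268 0.33024493] [ 0.83636943 -0.19531301 -0.0857201 ] 0.011032807675124112
```

The post is gripped, with the opening at 11 mm. I'll work out the orbit shifts, keeping the jaws turning with the lever.

```bash
cat > orb.py <<'E'
import sys,numpy as np
A=np.array([446,-306.5]);r=44.5
def p(t): return A+r*np.array([np.cos(np.radians(t)),np.sin(np.radians(t))])
if __name__=='__main__':
    c=[float(v) for v in sys.argv[1:4]]   # commanded x y mm, theta
    for t in sys.argv[4:]: print(t,np.round(p(float(t))-c[:2],1),'wz',float(t)-c[2])
E
cat > st.py <<'E'
from h import *
from orb import A
s=monitor.observe();e=s['eef_pos'][:2]*1000-A;t=np.arctan2(e[1],e[0]);f=s['force']
print('t',s['time_s'],'theta %.1f r %.1f'%(np.degrees(t),np.hypot(*e)),'eef',(s['eef_pos']*1000).round(1),'Ft(+acw) %.1f Fr %.1f Fz %.1f'%(-f[0]*np.sin(t)+f[1]*np.cos(t),f[0]*np.cos(t)+f[1]*np.sin(t),f[2]),'Mz %.2f'%s['torque'][2],'j7 %.2f'%s['joint_pos'][6],'open %.4f'%s['opening'])
E
python3 st.py; python3 orb.py 484.6 -286.6 27.5 31 36 42 48 54 60
```

```text
t 4.4 theta 27.6 r 43.7 eef [ 484.8 -286.2   72.5] Ft(+acw) 3.1 Fr 2.1 Fz 0.3 Mz -0.09 j7 -0.75 open 0.0110
31 [-0.5  3. ] wz 3.5
36 [-2.6  6.3] wz 8.5
42 [-5.5  9.9] wz 14.5
48 [-8.8 13.2] wz 20.5
54 [-12.4  16.1] wz 26.5
60 [-16.4  18.6] wz 32.5
```

```bash
python3 -m handwheel '[{"x":-0.5,"y":3,"z":0,"wx":0,"wy":0,"wz":3.5,"fingers":1},{"x":-0.5,"y":3,"z":0,"wx":0,"wy":0,"wz":3.5,"fingers":1}]'; python3 st.py;  python3 -m handwheel '[{"x":-2.1,"y":3.3,"z":0,"wx":0,"wy":0,"wz":5,"fingers":1},{"x":-2.1,"y":3.3,"z":0,"wx":0,"wy":0,"wz":5,"fingers":1}]'; python3 st.py
```

```text
time_s: 4.65
eef_pos: [0.4837, -0.2841, 0.0724]
orientation: [0.586, 0.396, 0.586, -0.396]
force: [-0.3, 1.5, -0.6]
opening: 0.011
t 4.65 theta 30.8 r 43.8 eef [ 483.7 -284.1   72.4] Ft(+acw) 1.5 Fr 0.5 Fz -0.6 Mz -0.00 j7 -0.71 open 0.0110
time_s: 4.9
eef_pos: [0.4818, -0.2813, 0.0725]
orientation: [0.602, 0.37, 0.602, -0.371]
force: [0.3, 0.4, -1.8]
opening: 0.0112
t 4.9 theta 35.2 r 43.8 eef [ 481.8 -281.3   72.5] Ft(+acw) 0.2 Fr 0.5 Fz -1.8 Mz -0.08 j7 -0.66 open 0.0112
```

```bash
python3 -m handwheel '[{"x":-2.9,"y":3.6,"z":0,"wx":0,"wy":0,"wz":6,"fingers":1},{"x":-2.9,"y":3.6,"z":0,"wx":0,"wy":0,"wz":6,"fingers":1}]' >/dev/null; python3 st.py;  python3 -m handwheel '[{"x":-3.3,"y":3.3,"z":0,"wx":0,"wy":0,"wz":6,"fingers":1},{"x":-3.3,"y":3.3,"z":0,"wx":0,"wy":0,"wz":6,"fingers":1}]'>/dev/null; python3 st.py;  python3 -m handwheel '[{"x":-3.6,"y":2.9,"z":0,"wx":0,"wy":0,"wz":6,"fingers":1},{"x":-3.6,"y":2.9,"z":0,"wx":0,"wy":0,"wz":6,"fingers":1}]'>/dev/null; python3 st.py;  python3 -m handwheel '[{"x":-4,"y":2.5,"z":0,"wx":0,"wy":0,"wz":6,"fingers":1},{"x":-4,"y":2.5,"z":0,"wx":0,"wy":0,"wz":6,"fingers":1}]'>/dev/null; python3 st.py; python3 orb.py 468.2 -268 60 63 66 72 78 84 90
```

```text
t 5.15 theta 41.0 r 43.9 eef [ 479.1 -277.7   72.5] Ft(+acw) -0.8 Fr 0.1 Fz -1.9 Mz -0.12 j7 -0.59 open 0.0111
t 5.4 theta 48.8 r 44.0 eef [ 475.  -273.4   72.4] Ft(+acw) 2.1 Fr 0.0 Fz -0.2 Mz -0.01 j7 -0.52 open 0.0111
t 5.65 theta 55.0 r 44.1 eef [ 471.3 -270.4   72.4] Ft(+acw) 3.0 Fr -0.7 Fz -0.2 Mz 0.06 j7 -0.45 open 0.0112
t 5.9 theta 60.1 r 44.2 eef [ 468.  -268.2   72.4] Ft(+acw) 1.7 Fr -0.1 Fz -1.1 Mz -0.04 j7 -0.38 open 0.0112
63 [-2.   1.1] wz 3.0
66 [-4.1  2.2] wz 6.0
72 [-8.4  3.8] wz 12.0
78 [-12.9   5. ] wz 18.0
84 [-17.5   5.8] wz 24.0
90 [-22.2   6. ] wz 30.0
```

```bash
python3 -m handwheel '[{"x":-2,"y":1.1,"z":0,"wx":0,"wy":0,"wz":3,"fingers":1},{"x":-2,"y":1.1,"z":0,"wx":0,"wy":0,"wz":3,"fingers":1}]' >/dev/null; python3 st.py;  python3 -m handwheel '[{"x":-2.1,"y":1.1,"z":0,"wx":0,"wy":0,"wz":3,"fingers":1},{"x":-2.1,"y":1.1,"z":0,"wx":0,"wy":0,"wz":3,"fingers":1}]'>/dev/null; python3 st.py;  python3 orb.py 464.1 -265.8 66 69 72 78 84 90
```

```text
t 6.15 theta 62.8 r 44.2 eef [ 466.2 -267.2   72.5] Ft(+acw) 0.2 Fr 0.4 Fz -0.8 Mz -0.11 j7 -0.34 open 0.0112
t 6.4 theta 65.6 r 44.2 eef [ 464.2 -266.2   72.5] Ft(+acw) 0.0 Fr -1.0 Fz -3.1 Mz -0.06 j7 -0.30 open 0.0112
69 [-2.2  0.8] wz 3.0
72 [-4.3  1.6] wz 6.0
78 [-8.8  2.8] wz 12.0
84 [-13.4   3.6] wz 18.0
90 [-18.1   3.8] wz 24.0
```

```bash
python3 -m handwheel '[{"x":-2.2,"y":0.8,"z":0,"wx":0,"wy":0,"wz":3,"fingers":1},{"x":-2.2,"y":0.8,"z":0,"wx":0,"wy":0,"wz":3,"fingers":1}]' >/dev/null; python3 st.py;  python3 -m handwheel '[{"x":-1.4,"y":0.5,"z":0,"wx":0,"wy":0,"wz":2,"fingers":1},{"x":-1.4,"y":0.5,"z":0,"wx":0,"wy":0,"wz":2,"fingers":1}]'>/dev/null; python3 st.py;  python3 orb.py 460.5 -264.5 71 74 78 84 90 93 96 99
```

```text
t 6.65 theta 68.6 r 44.2 eef [ 462.1 -265.4   72.5] Ft(+acw) -0.8 Fr -1.1 Fz -2.6 Mz -0.14 j7 -0.27 open 0.0112
t 6.9 theta 70.6 r 44.3 eef [ 460.7 -264.8   72.5] Ft(+acw) -0.5 Fr -0.5 Fz -3.0 Mz -0.10 j7 -0.24 open 0.0114
74 [-2.2  0.8] wz 3.0
78 [-5.2  1.5] wz 7.0
84 [-9.8  2.3] wz 13.0
90 [-14.5   2.5] wz 19.0
93 [-16.8   2.4] wz 22.0
96 [-19.2   2.3] wz 25.0
99 [-21.5   2. ] wz 28.0
```

```bash
python3 -m handwheel '[{"x":-2.2,"y":0.8,"z":0,"wx":0,"wy":0,"wz":3,"fingers":1},{"x":-5.2,"y":1.5,"z":0,"wx":0,"wy":0,"wz":7,"fingers":1},{"x":-9.8,"y":2.3,"z":0,"wx":0,"wy":0,"wz":13,"fingers":1}]' >/dev/null; python3 st.py;  python3 -m handwheel '[{"x":-4.7,"y":0.2,"z":0,"wx":0,"wy":0,"wz":6,"fingers":1},{"x":-7,"y":0.1,"z":0,"wx":0,"wy":0,"wz":9,"fingers":1},{"x":-7,"y":0.1,"z":0,"wx":0,"wy":0,"wz":9,"fingers":1}]'>/dev/null; python3 st.py;  python3 -m handwheel '[{"x":-2.4,"y":-0.1,"z":0,"wx":0,"wy":0,"wz":3,"fingers":1},{"x":-2.4,"y":-0.1,"z":0,"wx":0,"wy":0,"wz":3,"fingers":1}]'>/dev/null; python3 st.py; python3 orb.py 441.3 -262.2 96 99 101
```

```text
t 7.275 theta 86.0 r 44.6 eef [ 449.1 -262.    72.3] Ft(+acw) 2.0 Fr -2.1 Fz -2.1 Mz 0.03 j7 -0.08 open 0.0111
t 7.65 theta 93.3 r 44.6 eef [ 443.4 -262.    72.5] Ft(+acw) 1.1 Fr -0.4 Fz -2.7 Mz -0.08 j7 0.03 open 0.0114
t 7.9 theta 95.8 r 44.6 eef [ 441.5 -262.1   72.5] Ft(+acw) 0.2 Fr -0.3 Fz -2.5 Mz -0.08 j7 0.06 open 0.0111
99 [-2.3 -0.3] wz 3.0
101 [-3.8 -0.6] wz 5.0
```

```bash
python3 -m handwheel '[{"x":-2.3,"y":-0.3,"z":0,"wx":0,"wy":0,"wz":3,"fingers":1},{"x":-2.3,"y":-0.3,"z":0,"wx":0,"wy":0,"wz":3,"fingers":1}]' >/dev/null; python3 st.py; python3 orb.py 439 -262.5 99 101 104 108 114 120 123 125
```

```text
t 8.15 theta 98.4 r 44.6 eef [ 439.4 -262.3   72.5] Ft(+acw) -0.4 Fr 0.4 Fz -2.6 Mz -0.15 j7 0.10 open 0.0113
101 [-1.5 -0.3] wz 2.0
104 [-3.8 -0.8] wz 5.0
108 [-6.8 -1.7] wz 9.0
114 [-11.1  -3.3] wz 15.0
120 [-15.2  -5.5] wz 21.0
123 [-17.2  -6.7] wz 24.0
125 [-18.5  -7.5] wz 26.0
```

```bash
python3 -m handwheel '[{"x":-2.3,"y":-0.5,"z":0,"wx":0,"wy":0,"wz":3,"fingers":1},{"x":-2.3,"y":-0.5,"z":0,"wx":0,"wy":0,"wz":3,"fingers":1}]' >/dev/null; python3 st.py; python3 -m handwheel '[{"x":-1.5,"y":-0.3,"z":0,"wx":0,"wy":0,"wz":2,"fingers":1},{"x":-1.5,"y":-0.3,"z":0,"wx":0,"wy":0,"wz":2,"fingers":1}]' >/dev/null; python3 st.py; python3 orb.py 435.2 -263.3 104 108 114 120 123 125 128 131
```

```text
t 8.4 theta 101.4 r 44.6 eef [ 437.1 -262.7   72.5] Ft(+acw) -0.7 Fr -0.3 Fz -2.1 Mz -0.17 j7 0.14 open 0.0112
t 8.65 theta 103.8 r 44.6 eef [ 435.3 -263.1   72.5] Ft(+acw) -1.5 Fr 0.2 Fz -1.7 Mz -0.10 j7 0.16 open 0.0110
108 [-3.  -0.9] wz 4.0
114 [-7.3 -2.5] wz 10.0
120 [-11.4  -4.7] wz 16.0
123 [-13.4  -5.9] wz 19.0
125 [-14.7  -6.7] wz 21.0
128 [-16.6  -8.1] wz 24.0
131 [-18.4  -9.6] wz 27.0
```

```bash
python3 -m handwheel '[{"x":-3,"y":-0.9,"z":0,"wx":0,"wy":0,"wz":4,"fingers":1},{"x":-7.3,"y":-2.5,"z":0,"wx":0,"wy":0,"wz":10,"fingers":1},{"x":-11.4,"y":-4.7,"z":0,"wx":0,"wy":0,"wz":16,"fingers":1}]' >/dev/null; python3 st.py;  python3 -m handwheel '[{"x":-3.3,"y":-2,"z":0,"wx":0,"wy":0,"wz":5,"fingers":1},{"x":-3.3,"y":-2,"z":0,"wx":0,"wy":0,"wz":5,"fingers":1}]'>/dev/null; python3 st.py;  python3 -m handwheel '[{"x":-1.9,"y":-1.4,"z":0,"wx":0,"wy":0,"wz":3,"fingers":1},{"x":-1.9,"y":-1.4,"z":0,"wx":0,"wy":0,"wz":3,"fingers":1}]'>/dev/null; python3 st.py; python3 orb.py 418.6 -271.4 128 131 133 136 140 146 150 155 158
```

```text
t 9.025 theta 121.2 r 44.9 eef [ 422.7 -268.1   72.5] Ft(+acw) 0.8 Fr 0.5 Fz -0.5 Mz 0.02 j7 0.38 open 0.0112
t 9.275 theta 125.2 r 45.0 eef [ 420.1 -269.8   72.5] Ft(+acw) -0.4 Fr 0.9 Fz -1.2 Mz -0.00 j7 0.44 open 0.0110
t 9.525 theta 127.8 r 45.0 eef [ 418.4 -270.9   72.5] Ft(+acw) -0.8 Fr 2.7 Fz 0.2 Mz -0.04 j7 0.48 open 0.0111
131 [-1.8 -1.5] wz 3.0
133 [-2.9 -2.6] wz 5.0
136 [-4.6 -4.2] wz 8.0
140 [-6.7 -6.5] wz 12.0
146 [ -9.5 -10.2] wz 18.0
150 [-11.1 -12.9] wz 22.0
155 [-12.9 -16.3] wz 27.0
158 [-13.9 -18.4] wz 30.0
```

```bash
python3 -m handwheel '[{"x":-1.8,"y":-1.5,"z":0,"wx":0,"wy":0,"wz":3,"fingers":1},{"x":-1.8,"y":-1.5,"z":0,"wx":0,"wy":0,"wz":3,"fingers":1}]' >/dev/null; python3 st.py; python3 -m handwheel '[{"x":-1.1,"y":-1.1,"z":0,"wx":0,"wy":0,"wz":2,"fingers":1},{"x":-1.1,"y":-1.1,"z":0,"wx":0,"wy":0,"wz":2,"fingers":1}]' >/dev/null; python3 st.py
```

```text
t 9.775 theta 130.6 r 45.0 eef [ 416.7 -272.3   72.5] Ft(+acw) -1.2 Fr 3.7 Fz 0.1 Mz -0.06 j7 0.52 open 0.0111
t 10.025 theta 133.0 r 45.0 eef [ 415.3 -273.6   72.4] Ft(+acw) -1.3 Fr 4.7 Fz 1.8 Mz -0.12 j7 0.55 open 0.0116
```

```bash
sed -i 's/446,-306.5/445.3,-305.8/' orb.py; python3 orb.py 415.7 -274 133 136 140 146 150 155 158 161 163
```

```text
136 [-2.4 -0.9] wz 3.0
140 [-4.5 -3.2] wz 7.0
146 [-7.3 -6.9] wz 13.0
150 [-8.9 -9.6] wz 17.0
155 [-10.7 -13. ] wz 22.0
158 [-11.7 -15.1] wz 25.0
161 [-12.5 -17.3] wz 28.0
163 [-13.  -18.8] wz 30.0
```

```bash
python3 -m handwheel '[{"x":-2.4,"y":-0.9,"z":0,"wx":0,"wy":0,"wz":3,"fingers":1},{"x":-4.5,"y":-3.2,"z":0,"wx":0,"wy":0,"wz":7,"fingers":1},{"x":-7.3,"y":-6.9,"z":0,"wx":0,"wy":0,"wz":13,"fingers":1},{"x":-8.9,"y":-9.6,"z":0,"wx":0,"wy":0,"wz":17,"fingers":1}]' >/dev/null; python3 st.py;  python3 -m handwheel '[{"x":-1.8,"y":-3.4,"z":0,"wx":0,"wy":0,"wz":5,"fingers":1},{"x":-1.8,"y":-3.4,"z":0,"wx":0,"wy":0,"wz":5,"fingers":1}]'>/dev/null; python3 st.py;  python3 -m handwheel '[{"x":-1,"y":-2.1,"z":0,"wx":0,"wy":0,"wz":3,"fingers":1},{"x":-1,"y":-2.1,"z":0,"wx":0,"wy":0,"wz":3,"fingers":1}]'>/dev/null; python3 st.py
```

```text
t 10.525 theta 151.6 r 44.3 eef [ 406.3 -284.7   72.5] Ft(+acw) -0.6 Fr 2.2 Fz 0.2 Mz 0.07 j7 0.80 open 0.0112
t 10.775 theta 154.7 r 44.4 eef [ 405.2 -286.8   72.4] Ft(+acw) -3.1 Fr 1.4 Fz 1.4 Mz -0.07 j7 0.87 open 0.0112
t 11.025 theta 156.4 r 44.3 eef [ 404.7 -288.1   72.4] Ft(+acw) -4.8 Fr 2.3 Fz 0.1 Mz -0.19 j7 0.91 open 0.0114
```

```bash
python3 -m handwheel '[{"x":-0.6,"y":-1.5,"z":0,"wx":0,"wy":0,"wz":2,"fingers":1},{"x":-0.6,"y":-1.5,"z":0,"wx":0,"wy":0,"wz":2,"fingers":1},{"x":-0.6,"y":-1.5,"z":0,"wx":0,"wy":0,"wz":2,"fingers":1}]' >/dev/null; python3 st.py
```

```text
t 11.4 theta 157.3 r 44.2 eef [ 404.5 -288.8   72.5] Ft(+acw) -6.6 Fr 1.4 Fz 0.1 Mz -0.20 j7 0.94 open 0.0111
```

```bash
python3 -m handwheel '[{"x":-0.5,"y":-1.5,"z":0,"wx":0,"wy":0,"wz":2,"fingers":1},{"x":-0.5,"y":-1.5,"z":0,"wx":0,"wy":0,"wz":2,"fingers":1},{"x":-0.5,"y":-1.5,"z":0,"wx":0,"wy":0,"wz":2,"fingers":1}]' >/dev/null; python3 st.py
```

```text
t 11.775 theta 158.1 r 44.0 eef [ 404.5 -289.4   72.5] Ft(+acw) -8.4 Fr 1.9 Fz 0.3 Mz -0.14 j7 0.97 open 0.0110
```

The force grew without fading (−3 → −8.4 N), so this is the stop, resting at about θ = 153°. Four clicks clockwise should be θ ≈ 33°. I back off to rest first, then go click by click.

```bash
python3 orb.py 402.9 -292.1 162 153;for t in 153 123 93 63; do a=$(python3 -c "
from orb import p
print(*p($t).round(2))"); python3 orb.py $a $t $((t-7)) $((t-15)) $((t-23)) $((t-30)); done
python3 -m handwheel '[{"x":1.5,"y":3.5,"z":0,"wx":0,"wy":0,"wz":-4.5,"fingers":1},{"x":2.7,"y":6.5,"z":0,"wx":0,"wy":0,"wz":-9,"fingers":1},{"x":2.7,"y":6.5,"z":0,"wx":0,"wy":0,"wz":-9,"fingers":1},{"x":2.7,"y":6.5,"z":0,"wx":0,"wy":0,"wz":-9,"fingers":1},{"x":2.7,"y":6.5,"z":0,"wx":0,"wy":0,"wz":-9,"fingers":1}]' ; python3 st.py
```

```text
153 [2.8 6.5] wz -9.0
146 [2.8 4.7] wz -7.0
138 [6.6 9.6] wz -15.0
130 [11.  13.9] wz -23.0
123 [15.4 17.1] wz -30.0
116 [4.7 2.7] wz -7.0
108 [10.5  5. ] wz -15.0
100 [16.5  6.5] wz -23.0
93 [21.9  7.1] wz -30.0
86 [ 5.4 -0. ] wz -7.0
78 [11.6 -0.9] wz -15.0
70 [17.5 -2.6] wz -23.0
63 [22.5 -4.8] wz -30.0
56 [ 4.7 -2.8] wz -7.0
48 [ 9.6 -6.6] wz -15.0
40 [ 13.9 -11. ] wz -23.0
33 [ 17.1 -15.4] wz -30.0
time_s: 12.4
eef_pos: [0.4062, -0.2856, 0.0725]
orientation: [0.631, -0.321, 0.63, 0.321]
force: [1.8, 3.1, -0.8]
opening: 0.0113
t 12.4 theta 152.7 r 44.0 eef [ 406.2 -285.6   72.5] Ft(+acw) -3.6 Fr -0.2 Fz -0.8 Mz 0.10 j7 0.84 open 0.0113
```

```bash
python3 -m handwheel '[{"x":2.8,"y":4.7,"z":0,"wx":0,"wy":0,"wz":-7,"fingers":1},{"x":6.6,"y":9.6,"z":0,"wx":0,"wy":0,"wz":-15,"fingers":1},{"x":11,"y":13.9,"z":0,"wx":0,"wy":0,"wz":-23,"fingers":1},{"x":15.4,"y":17.1,"z":0,"wx":0,"wy":0,"wz":-30,"fingers":1},{"x":15.4,"y":17.1,"z":0,"wx":0,"wy":0,"wz":-30,"fingers":1}]' >/dev/null; python3 st.py
python3 -m handwheel '[{"x":4.7,"y":2.7,"z":0,"wx":0,"wy":0,"wz":-7,"fingers":1},{"x":10.5,"y":5,"z":0,"wx":0,"wy":0,"wz":-15,"fingers":1},{"x":16.5,"y":6.5,"z":0,"wx":0,"wy":0,"wz":-23,"fingers":1},{"x":21.9,"y":7.1,"z":0,"wx":0,"wy":0,"wz":-30,"fingers":1},{"x":21.9,"y":7.1,"z":0,"wx":0,"wy":0,"wz":-30,"fingers":1}]' >/dev/null; python3 st.py
```

```text
t 13.025 theta 122.6 r 43.6 eef [ 421.8 -269.    72.6] Ft(+acw) -2.2 Fr -0.4 Fz -3.0 Mz 0.09 j7 0.41 open 0.0108
t 13.65 theta 92.3 r 43.4 eef [ 443.5 -262.4   72.6] Ft(+acw) -2.2 Fr -0.9 Fz -3.5 Mz 0.10 j7 0.02 open 0.0116
```

```bash
python3 -m handwheel '[{"x":5.4,"y":0,"z":0,"wx":0,"wy":0,"wz":-7,"fingers":1},{"x":11.6,"y":-0.9,"z":0,"wx":0,"wy":0,"wz":-15,"fingers":1},{"x":17.5,"y":-2.6,"z":0,"wx":0,"wy":0,"wz":-23,"fingers":1},{"x":22.5,"y":-4.8,"z":0,"wx":0,"wy":0,"wz":-30,"fingers":1},{"x":22.5,"y":-4.8,"z":0,"wx":0,"wy":0,"wz":-30,"fingers":1}]' >/dev/null; python3 st.py
python3 -m handwheel '[{"x":4.7,"y":-2.8,"z":0,"wx":0,"wy":0,"wz":-7,"fingers":1},{"x":9.6,"y":-6.6,"z":0,"wx":0,"wy":0,"wz":-15,"fingers":1},{"x":13.9,"y":-11,"z":0,"wx":0,"wy":0,"wz":-23,"fingers":1},{"x":17.1,"y":-15.4,"z":0,"wx":0,"wy":0,"wz":-30,"fingers":1},{"x":17.1,"y":-15.4,"z":0,"wx":0,"wy":0,"wz":-30,"fingers":1}]' >/dev/null; python3 st.py
```

```text
t 14.275 theta 62.0 r 43.5 eef [ 465.7 -267.4   72.6] Ft(+acw) -3.0 Fr 0.1 Fz -2.9 Mz 0.13 j7 -0.34 open 0.0109
t 14.9 theta 31.8 r 43.6 eef [ 482.3 -282.8   72.6] Ft(+acw) -4.4 Fr -0.1 Fz -2.4 Mz 0.12 j7 -0.69 open 0.0111
```

```bash
python3 -m handwheel '[{"x":0,"y":0,"z":0,"wx":0,"wy":0,"wz":0,"fingers":-0.2},{"x":0,"y":0,"z":0,"wx":0,"wy":0,"wz":0,"fingers":-0.2},{"x":0,"y":0,"z":0,"wx":0,"wy":0,"wz":0,"fingers":-0.2},{"x":0,"y":0,"z":0,"wx":0,"wy":0,"wz":0,"fingers":-0.2},{"x":0,"y":0,"z":0,"wx":0,"wy":0,"wz":0,"fingers":-0.2},{"x":0,"y":0,"z":0,"wx":0,"wy":0,"wz":0,"fingers":-0.2}]' >/dev/null; python3 st.py
python3 -m handwheel '[{"x":0,"y":0,"z":40,"wx":0,"wy":0,"wz":0,"fingers":-0.2},{"x":0,"y":0,"z":80,"wx":0,"wy":0,"wz":0,"fingers":-0.2},{"x":-30,"y":50,"z":110,"wx":0,"wy":0,"wz":0,"fingers":-0.2},{"x":-60,"y":100,"z":110,"wx":0,"wy":0,"wz":0,"fingers":0.5},{"x":-90,"y":150,"z":110,"wx":0,"wy":0,"wz":0,"fingers":1},{"x":-90,"y":190,"z":110,"wx":0,"wy":0,"wz":0,"fingers":1}]'; python3 st.py
python3 - <<'E'
from h import *
c=snap('top')
cv2.imwrite('pics/c4.png',cv2.resize(c['color'][150:280,220:400,::-1],None,fx=4,fy=4))
for q in('lever_post','lever','start_button_top','jar','cup','bottle'):print(q,[ (r['p'],np.round(r['xyz'],4)) for r in optics.place_of(q,'top')[:1]])
E
```

```text
t 15.65 theta 33.1 r 44.3 eef [ 482.4 -281.6   72.4] Ft(+acw) 0.1 Fr -0.6 Fz -0.7 Mz 0.02 j7 -0.69 open 0.0561
time_s: 16.4
eef_pos: [0.3897, -0.0901, 0.1827]
orientation: [0.592, 0.385, 0.593, -0.386]
force: [0.5, 0.4, 0.5]
opening: 0.03
t 16.4 theta 104.5 r 222.8 eef [389.7 -90.1 182.7] Ft(+acw) -0.6 Fr 0.3 Fz 0.5 Mz 0.00 j7 -1.02 open 0.0300
lever_post [(0.61, array([ 0.4673, -0.4379,  0.0017]))]
lever [(0.72, array([ 0.4438, -0.3045,  0.0521]))]
start_button_top [(0.66, array([ 0.4468, -0.1966,  0.0659]))]
jar [(0.75, array([ 0.4681, -0.438 ,  0.0006]))]
cup [(0.61, array([ 0.5679, -0.3238, -0.0023]))]
bottle [(0.68, array([ 0.5768, -0.2113,  0.0012]))]
```

View pics/c4.png

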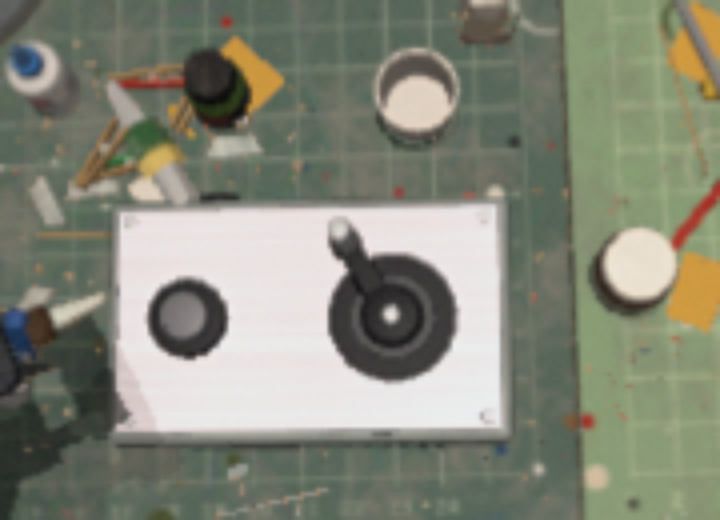

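The lever is back in the same click it started in: post at crop (341,230), button top at (183,315), bystanders unmoved. Torque at the post (Ft + Mz/r) showed the detents at about 4 N and the stop at about 11 N. Rests were near 123, 93, 62 and 31° after the stop at about 152°, so this is the fourth click. Now the button.

```bash
python3 -m handwheel '[{"x":27,"y":-54,"z":0,"wx":0,"wy":0,"wz":0,"fingers":1},{"x":54,"y":-108.5,"z":0,"wx":0,"wy":0,"wz":0,"fingers":1},{"x":54,"y":-108.5,"z":-45,"wx":0,"wy":0,"wz":0,"fingers":1},{"x":54,"y":-108.5,"z":-90,"wx":0,"wy":0,"wz":0,"fingers":1},{"x":54,"y":-108.5,"z":-104.5,"wx":0,"wy":0,"wz":0,"fingers":1},{"x":54,"y":-108.5,"z":-104.5,"wx":0,"wy":0,"wz":0,"fingers":1}]'; python3 st.py
python3 - <<'E'
from h import *
c=snap('side')
cv2.imwrite('pics/c5.png',cv2.resize(c['color'][120:320,220:440,::-1],None,fx=3,fy=3))
E
```

```text
time_s: 17.5
eef_pos: [0.4461, -0.2006, 0.0776]
orientation: [0.592, 0.386, 0.593, -0.386]
force: [-0.1, 0.5, 0.8]
opening: 0.0004
t 17.5 theta 89.6 r 105.2 eef [ 446.1 -200.6   77.6] Ft(+acw) 0.2 Fr 0.5 Fz 0.8 Mz -0.00 j7 -0.81 open 0.0004
```

View pics/c5.png

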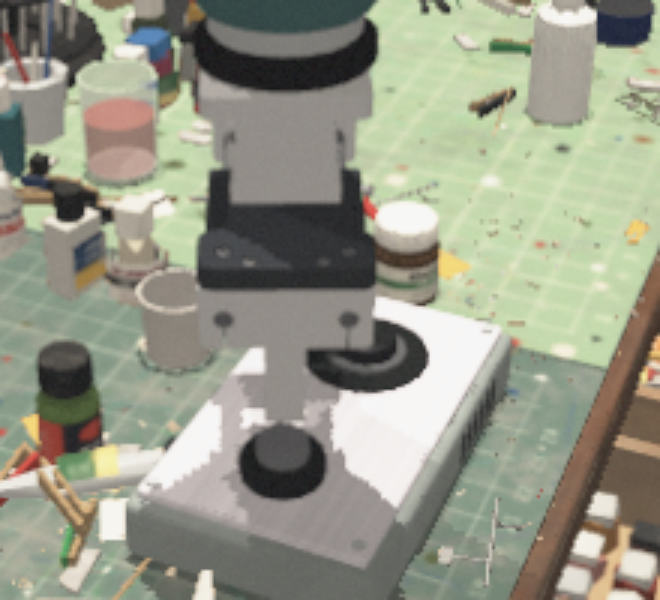

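The fingertip (about crop (288,425)) hangs just over the button top (283,450). I press in small steps.

```bash
for i in 1; do python3 -m handwheel '[{"x":0,"y":0,"z":-4,"wx":0,"wy":0,"wz":0,"fingers":1},{"x":0,"y":0,"z":-8,"wx":0,"wy":0,"wz":0,"fingers":1},{"x":0,"y":0,"z":-8,"wx":0,"wy":0,"wz":0,"fingers":1}]'>/dev/null; python3 st.py; python3 -m handwheel '[{"x":0,"y":0,"z":-2,"wx":0,"wy":0,"wz":0,"fingers":1},{"x":0,"y":0,"z":-2,"wx":0,"wy":0,"wz":0,"fingers":1}]'>/dev/null; python3 st.py;  python3 -m handwheel '[{"x":0,"y":0,"z":-2,"wx":0,"wy":0,"wz":0,"fingers":1},{"x":0,"y":0,"z":-2,"wx":0,"wy":0,"wz":0,"fingers":1}]'>/dev/null; python3 st.py; done
```

```text
t 17.925 theta 89.3 r 105.7 eef [ 446.6 -200.1   70.2] Ft(+acw) 0.7 Fr 0.0 Fz -0.1 Mz 0.02 j7 -0.81 open 0.0003
t 18.175 theta 89.4 r 105.7 eef [ 446.5 -200.1   67.9] Ft(+acw) -0.4 Fr -0.3 Fz -0.1 Mz -0.02 j7 -0.81 open 0.0005
t 18.425 theta 89.3 r 105.7 eef [ 446.6 -200.2   66. ] Ft(+acw) -0.8 Fr -0.5 Fz 0.9 Mz 0.00 j7 -0.81 open 0.0004
```

```bash
for i in 1; do python3 -m handwheel '[{"x":0,"y":0,"z":-2,"wx":0,"wy":0,"wz":0,"fingers":1},{"x":0,"y":0,"z":-2,"wx":0,"wy":0,"wz":0,"fingers":1}]'>/dev/null; python3 st.py; python3 -m handwheel '[{"x":0,"y":0,"z":-2,"wx":0,"wy":0,"wz":0,"fingers":1},{"x":0,"y":0,"z":-2,"wx":0,"wy":0,"wz":0,"fingers":1}]'>/dev/null; python3 st.py;  python3 -m handwheel '[{"x":0,"y":0,"z":-1.5,"wx":0,"wy":0,"wz":0,"fingers":1},{"x":0,"y":0,"z":-1.5,"wx":0,"wy":0,"wz":0,"fingers":1}]'>/dev/null; python3 st.py; done
```

```text
t 18.675 theta 89.3 r 105.6 eef [ 446.6 -200.2   63.9] Ft(+acw) 0.1 Fr 0.9 Fz 2.5 Mz 0.04 j7 -0.81 open 0.0004
t 18.925 theta 89.3 r 105.6 eef [ 446.6 -200.2   62. ] Ft(+acw) -0.8 Fr 0.2 Fz 3.8 Mz -0.01 j7 -0.81 open 0.0007
t 19.175 theta 89.3 r 105.6 eef [ 446.7 -200.2   61.1] Ft(+acw) 1.2 Fr 0.9 Fz 10.6 Mz 0.04 j7 -0.81 open 0.0003
```

The button bottomed out: 3.8 N on the spring, then 10.6 N at the end of travel. Now I lift clear and retreat.

```bash
python3 -m handwheel '[{"x":0,"y":0,"z":0,"wx":0,"wy":0,"wz":0,"fingers":1},{"x":0,"y":0,"z":20,"wx":0,"wy":0,"wz":0,"fingers":1},{"x":0,"y":0,"z":70,"wx":0,"wy":0,"wz":0,"fingers":1},{"x":0,"y":0,"z":120,"wx":0,"wy":0,"wz":0,"fingers":1},{"x":-30,"y":50,"z":130,"wx":0,"wy":0,"wz":0,"fingers":1},{"x":-50,"y":100,"z":130,"wx":0,"wy":0,"wz":0,"fingers":1},{"x":-50,"y":100,"z":130,"wx":0,"wy":0,"wz":0,"fingers":1},{"x":-50,"y":100,"z":130,"wx":0,"wy":0,"wz":0,"fingers":1}]'
python3 - <<'E'
from h import *
a=cv2.imread('pics/top0.png')
c=snap('top'); b=c['color'][:,:,::-1]
for n,(y0,y1,x0,x1) in dict(lever=(195,265,295,347),button=(215,245,250,285),jar=(200,232,365,392),cup=(158,190,310,338),bottle=(155,185,263,285)).items():
    print(n,'mean abs diff',np.abs(a[y0:y1,x0:x1].astype(int)-b[y0:y1,x0:x1]).mean().round(2))
cv2.imwrite('pics/c6.png',cv2.resize(b[150:280,220:400],None,fx=4,fy=4))
E
```

```text
time_s: 20.18
eef_pos: [0.397, -0.1006, 0.1905]
orientation: [0.593, 0.385, 0.593, -0.385]
force: [0.3, 0.6, -0.0]
opening: 0.0005
lever mean abs diff 5.83
button mean abs diff 9.14
jar mean abs diff 6.38
cup mean abs diff 5.7
bottle mean abs diff 4.25
```

View pics/c6.png

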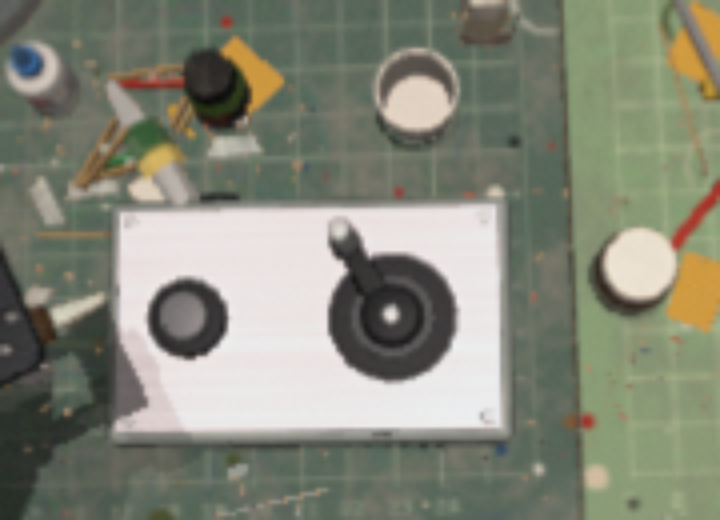

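The lever is unchanged (post at crop (341,230)), the button is up at (183,315), the bystanders are in place and the gripper is clear. Handing in.

```bash
python3 -c "
from station import workorder
print(workorder.close_job())"
```

```text
the job is handed in; nothing more can be done
None
```

I set the control box to its fourth speed, pressed and released the start button, and handed the job in at about 20 s on the robot's clock. No verdict was reported.

- **Finding the stop:** I gripped the post and turned the lever anticlockwise through four clicks. Torque in each click peaked at about 4 N at the post. At about 152° the force grew without fading, to 8.4 N directly and about 11 N including the wrist moment. I took that as the end stop; it is well below the 20 N limit.
- **Setting the fourth click:** I let it rest at the stop, then turned clockwise 4 × 30°. On each of the four clicks the force, corrected for the wrist moment, came close to zero. When I let go, the lever sat at the same angle as in the first picture, so it seems to have started in click four.
- **Pressing the button:** Force rose to about 4 N and then to 10.6 N as the button reached the end of its travel.
- **Last check:** The final picture showed the lever and the jar, cup and bottle unmoved, and the gripper clear. The button looks up, but I could only judge that from above.

**Failures and disagreements:**
- My first move command was refused because of missing keys in its rows; nothing moved.
- The network lost the post twice, mistaking the jar and apparently the cup for it, so I relied on the pictures and the wrist forces instead.
- The side force by itself seemed to put the clicks a few degrees apart between the two directions. Adding the wrist moment, which I put down to grip friction, brought them into agreement.

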